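Shut the sampling vessel's valve in the bracing nest

ROBOT

A 7-joint arm with a two-finger parallel gripper is mounted at the origin on the work surface. World frame = base frame: x ahead of the robot, y to its left, z up, the work surface at z = 0. Lengths are in m, angles in rad, forces in N, time in s.
With the tool pointing down it reaches from about 0.425 to 0.875 m from the base axis. Payload 4.7 kg.
Tool frame: the origin (TCP) lies at the centre of the arm's flange, where the gripper is bolted on; the fingertips stand 182 mm ahead of it and the grasp point (between the pads) lies 164 mm ahead of it; x points along the fingers, y is the direction in which the jaws open and shut, and the axes are right-handed (so a half turn about x gives the same grasp; the last joint's range is limited). The gripper opens to 87 mm and grips with 3 to 60 N. Pads are 19 mm wide; open, the fingers measure 117 mm over their backs; the gripper's body (75 mm by 190 mm) begins 51 mm behind the grasp point.
Start: joints at [-1.317, 0.321, -0.07, 1.45, 0.023, 1.371, -0.057], TCP at [0.154, 0.631, 0.405] pointing down, gripper open.
Joint ranges: [-2.86, 2.86], [-0.3, 2.09], [-1.38, 1.24], [0.06, 2.45], [-1.56, 4.7], [0.09, 2.05], [-2.69, 2.69]. Speed limits (rad/s): [2.57, 2.57, 3.14, 3.14, 3.14, 3.14, 3.14].

INTERFACE

Orientations are given as a rotation vector (axis times angle).
In Python, from bench import ctrl gives the robot as it stands.
- The arm moves only by the shell command python3 -m crank 'ROWS' [FORCE]. ROWS is JSON, one flat list of numbers, 7 for each row, row after row: the shift along the tool's x, y, z in mm, then the turn, a rotation vector about the tool's x, y, z in rad, then the finger opening in mm, from 0 to 87. A call has exactly 5 rows; each row shifts and turns the commanded pose from where the row before left it, along the tool's axes as they then stand; what a row does not reach is not made up. A row lasts 1/8 s, in which the tool goes at most 62.5 mm and 10.7 degrees, less where a joint would pass 70% of its speed; a pose out of reach is approached as far as the arm can. A call with a gripper value outside its range is refused whole. The fingers move at their own pace and stop on an object; FORCE is the grip in N (left out, the last holds). Time passes only in rows, so rows that do not move let the fingers close, or fill a call up. It gives the time, the measured TCP pose, the force and the opening at its end, in the units of the state.
- ctrl.get_state(): the state, without advancing time (a new reading comes with each control period).
- ctrl.get_image(name): name is "scene" or "side" or "wrist"; returns the picture (400x640x3 uint8, red, green, blue); there is no depth.
- ctrl.camera_params(name): a dict with "K" (3x3 intrinsics, pixels), "world_to_cam" (4x4, takes a point from world to camera coordinates); the wrist camera has in their place "hand_eye" (4x4, takes a point from camera to tool coordinates, whose origin is the TCP and whose axes are the tool frame's). Camera axes: x right, y down, z forward; pixel columns grow to the right and rows downward; lengths in m; the calibration is good to about 2 mm. A picture is of the moment at which its call begins: read the wrist's pose just before it. camera_params takes no time and is no camera call.
- ctrl.close_job(): hands the job in, once; it reports no verdict.
Trained networks look in the newest picture that a camera, given by its name, has taken for a name from the list of things; names that differ only in an ending like _2 or _b are one class to them, and where a whole thing is asked for, a point or a joint stands for the part that bears it (a point fixed in the world has none). Each returns a list of dicts, best first, with "confidence" (0 to 1); they miss things now and then, are a little off and sometimes report something else, mostly with a low value. They report only what shows in the picture. A call takes as long as a camera call. They do not tell look-alikes from the thing itself.
- ctrl.regions_of(camera, target): "region" (400x640 bool, what is visible of it) and "at" ([column, row] in pixels, amid what is visible of it).
- ctrl.mark_of(camera, target): "at" ([column, row] in pixels: a listed point, or the origin of a listed thing).
The state is a dict: "time": time; "joint_positions": joint angles; "qd": joint speeds; "joint_torque": joint torques, N m; "position": TCP position; "tool_rot": TCP orientation; "ft_force": force on the tool from outside, world axes, zero at the start; "torque": the same for the moment, N m; "grip_width": opening from 0.0 (shut) to 1.0 (fully open).
Only numpy, scipy, OpenCV 4.12 (cv2) and the standard library are available. Lean on these libraries where they do the work, as an engineer would, in place of code of your own. Each camera call takes 0.05 s, during which the arm holds its last target.

TASK

Shut the valve of the steel vessel with the oblong foot and bar handle: loose, it would just spin along, so first seat it upright, valve still open, fully down in the block with the oblong pocket, not the one with the round well. Then turn the bar clockwise (seen from above) to its stop, where it lies along the foot's long side, and let go. Leave the vessel with the round cap where it stands.

Things in the scene. Friction and masses are not known exactly. Their poses are not given: they have to be found in the camera images.
- vessel: Loose, 0.46 kg, 128 mm tall. Blue foot 76 mm (x) by 36 mm (y), 24 mm high; then a steel cylinder 34 mm wide to 86 mm height, a 14 mm spindle, and on top the black bar handle, centred: 60 mm long, 14 mm thick, from 102 to 128 mm height. Fingers can take the bar across its thickness from above and lift the vessel by it. Origin: centre of the foot's underside, z up.
- bar (a joint): Bar's angle on the vessel, rad, growing clockwise seen from above: 0 = open, its length 1.2 rad (69 degrees) anticlockwise of the vessel's x; 1.2 = shut at its stop, lying along x, the foot's long side. Starts at 0 to 0.15. Needs 0.15 N m and stays where left; on the bare bench the vessel turns with it.
- nest: Fixed aluminium block 120 x 120 x 30 mm. Oblong pocket in its top's middle, 84 mm (x) by 44 mm (y), 20 mm deep (floor 10 mm above the bench), 6 mm chamfer. The foot fits either way round, 4 mm play a side, and twists about 6 degrees before it is braced. The like block with a round well 92 mm wide does not brace. Origin: centre of the underside, z up.
- spare: The other vessel, to be left alone: same height and cylinder, but a round blue foot 60 mm wide and a round black cap 36 mm wide. Origin: centre of its underside.
Mind the look-alikes: they are no part of the job. What is shaped like the vessel but red is not meant.

How it is judged:
On the way:
1. the vessel sits fully down and upright in the oblong pocket with its valve still open (bar below 0.4 rad) (z of vessel in the frame of nest below 0.016 m and horizontal distance between vessel and nest below 0.012 m and angle between vessel's own z axis and vertical below 0.12 rad and angle between the x axis of vessel and the x axis of nest, either way round below 0.2 rad and value of joint bar below 0.4 rad), for 0.1 s.
At the end, for the whole second after the job is handed in: The bar handle is turned past 1.0 rad (within about 11 degrees of its stop), and the vessel stands still, upright within 7 degrees, its foot down in the oblong pocket (underside within 16 mm of the bench, centre within 12 mm and long side within 11 degrees of the pocket's) (value of joint bar above 1 rad and z of vessel in the frame of nest below 0.016 m and horizontal distance between vessel and nest below 0.012 m and angle between vessel's own z axis and vertical below 0.12 rad and angle between the x axis of vessel and the x axis of nest, either way round below 0.2 rad and linear speed of vessel below 0.02 m/s); the robot touches nothing.
It fails at once if the vessel with the round cap is shifted by more than 20 mm or knocked over (distance of spare from where it was at the start of the episode above 0.02 m or angle between spare's own z axis and vertical above 0.3 rad).
It also fails if it takes over 40 s, if anything falls off the work surface, if the arm or the gripper's body presses on something with over 40 N, if the wrist force passes 120 N, or if a joint passes its speed limit or range.

## Working session

There is one attempt and no reset: what is moved stays moved. The work goes in short steps, Python scripts to look and compute and a shell command to move; the robot and the scene stay as the last step left them, time stands still between calls to the robot, and variables do not carry over. Pictures are saved under pics/ and viewed, and the job is handed in when it is done.

```bash
ls; mkdir -p pics
python3 - <<'E'
from bench import ctrl
import cv2
s=ctrl.get_state();print(s)
for n in("scene","side","wrist"):
    im=ctrl.get_image(n);cv2.imwrite(f"pics/{n}0.png",im[:,:,::-1])
    p=ctrl.camera_params(n);print(n,p)
    for t in("vessel","bar","nest","spare"):
        print(t,[(r["at"],round(r["confidence"],2)) for r in ctrl.mark_of(n,t)],[(r["at"],round(r["confidence"],2),int(r["region"].sum())) for r in ctrl.regions_of(n,t)])
E
```

```text
pics
{'time': 0.0, 'joint_positions': array([-1.31689573,  0.32181095, -0.07010708,  1.45166348,  0.02263308,
        1.37081709, -0.05686368]), 'qd': array([-0.00105202, -0.0009431 , -0.00144863,  0.00149674, -0.00039167,
       -0.00122202, -0.00056977]), 'joint_torque': array([-3.86726852e-04, -4.91293430e+01, -4.03958643e-01, -3.12529457e+01,
       -6.37920317e-02,  4.42351517e-02,  1.97982804e-04]), 'position': array([0.1543562 , 0.63119174, 0.40367499]), 'tool_rot': array([ 0.18668407,  1.56269605, -0.18968797]), 'ft_force': array([ 0.28752247, -0.32623797, -0.14349814]), 'torque': array([-0.02575429,  0.01597303, -0.04792756]), 'grip_width': 0.998520715716893}
scene {'K': array([[444.79282016,   0.        , 323.56408191],
       [  0.        , 444.79282016, 196.33761144],
       [  0.        ,   0.        ,   1.        ]]), 'world_to_cam': array([[ 4.94060487e-01,  8.69427485e-01, -2.87365240e-04,
        -2.45411588e-01],
       [ 6.96663168e-01, -3.96083211e-01, -5.98145903e-01,
        -3.22495175e-01],
       [-5.20158309e-01,  2.95320059e-01, -8.01387170e-01,
         1.03973743e+00],
       [ 0.00000000e+00,  0.00000000e+00,  0.00000000e+00,
         1.00000000e+00]])}
vessel [([355.0, 183.7], 0.92), ([427.4, 153.6], 0.83), ([363.9, 136.8], 0.55), ([254.8, 211.0], 0.45)] [([358.1, 161.0], 0.82, 1848), ([369.5, 106.4], 0.64, 1090), ([432.6, 141.3], 0.62, 1626)]Traceback (most recent call last):
  File "<stdin>", line 8, in <module>
ValueError: it knows: nest, spare, vessel
```

Run:
```python
from bench import ctrl
import cv2
for n in("scene","side","wrist"):
    im=ctrl.get_image(n);cv2.imwrite(f"pics/{n}1.png",im[:,:,::-1])
    if n!="scene":
        p=ctrl.camera_params(n);print(n,p)
    for t in("vessel","nest","spare"):
        print(t,[(r["at"],round(r["confidence"],2)) for r in ctrl.mark_of(n,t)])
```

```text
vessel [([424.0, 155.6], 0.86), ([362.7, 134.6], 0.7), ([354.7, 181.3], 0.66)]
nest [([452.9, 221.4], 0.74)]
spare [([257.0, 211.3], 0.57)]
side {'K': array([[428.41315234,   0.        , 319.95940025],
       [  0.        , 428.41315234, 196.37465557],
       [  0.        ,   0.        ,   1.        ]]), 'world_to_cam': array([[ 0.93565666, -0.35290711,  0.00178509, -0.50210961],
       [-0.2493951 , -0.66477893, -0.70418113,  0.14264461],
       [ 0.24969721,  0.65842657, -0.71001813,  0.68894051],
       [ 0.        ,  0.        ,  0.        ,  1.        ]])}
vessel [([262.3, 135.8], 0.8), ([219.2, 165.8], 0.72)]
nest [([331.6, 140.2], 0.61)]
spare [([291.9, 253.4], 0.67)]
wrist {'K': array([[276.84201187,   0.        , 319.74484344],
       [  0.        , 276.84201187, 200.69708696],
       [  0.        ,   0.        ,   1.        ]]), 'hand_eye': array([[ 1.30697189e-03, -2.71485647e-01,  9.62441601e-01,
         2.02663249e-02],
       [ 9.99999103e-01,  6.35226764e-04, -1.17878920e-03,
         7.10039008e-05],
       [-2.91344314e-04,  9.62442279e-01,  2.71486234e-01,
        -7.37532753e-02],
       [ 0.00000000e+00,  0.00000000e+00,  0.00000000e+00,
         1.00000000e+00]])}
vessel []
nest []
spare []
```

View pics/scene0.png

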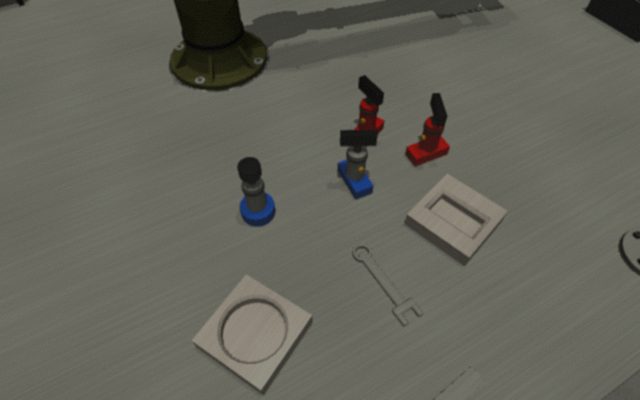

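```bash
ls pics
```

```text
scene0.png
scene1.png
side1.png
wrist1.png
```

View pics/side1.png

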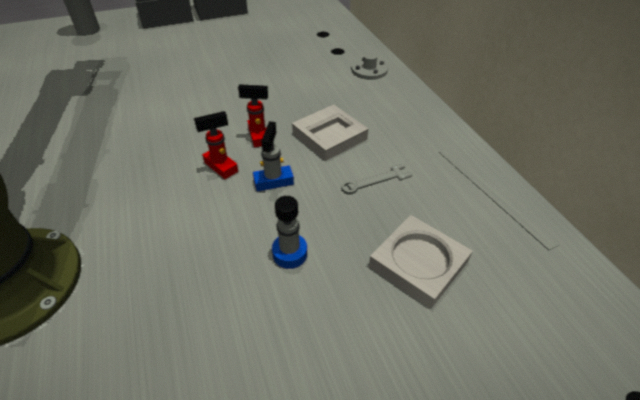

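View pics/wrist1.png

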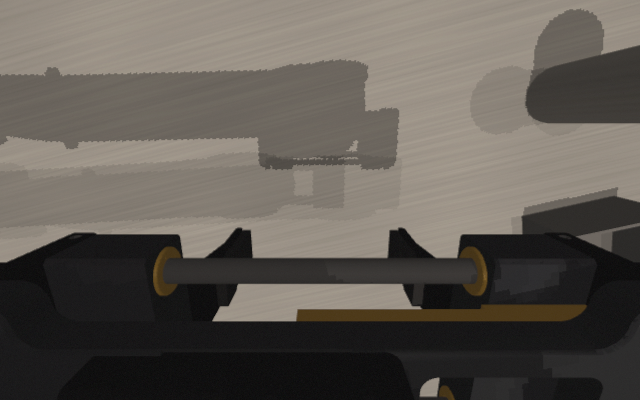

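Run:
```python
import cv2
a=cv2.imread('pics/scene1.png')[100:290,310:530];b=cv2.imread('pics/side1.png')[50:240,150:400]
cv2.imwrite('pics/zs.png',cv2.resize(a,None,fx=3,fy=3,interpolation=2));cv2.imwrite('pics/zd.png',cv2.resize(b,None,fx=3,fy=3,interpolation=2))
```

```text
(no output)
```

View zooms.

View pics/zs.png

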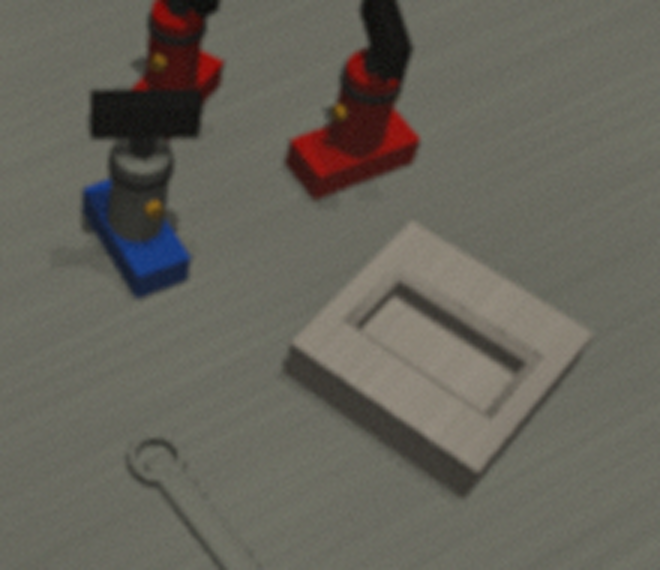

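View pics/zd.png

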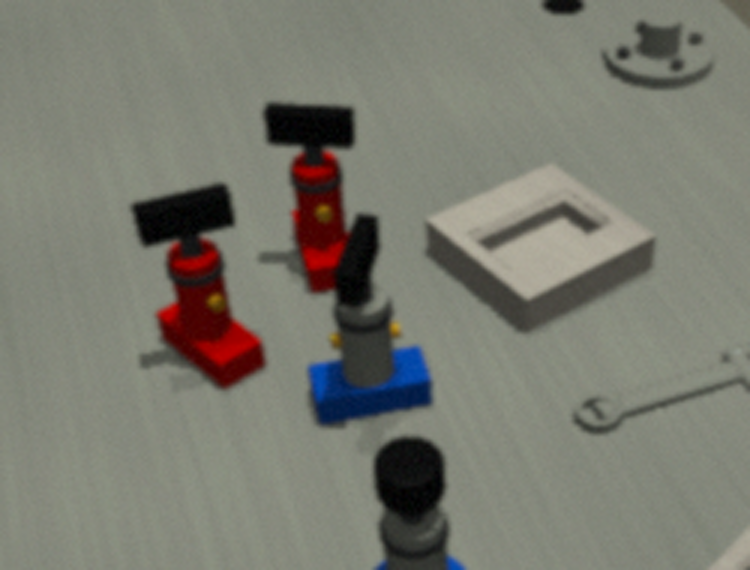

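```bash
cat > h.py <<'E'
import numpy as np,cv2
from bench import ctrl
from scipy.optimize import least_squares,minimize
def proj(n,P):
    c=ctrl.camera_params(n);P=np.asarray(P,float);W=c['world_to_cam']
    q=(P@W[:3,:3].T+W[:3,3])@c['K'].T
    return q[:,:2]/q[:,2:]
def ray(n,uv,z):
    c=ctrl.camera_params(n);W=c['world_to_cam'];R=W[:3,:3];o=-R.T@W[:3,3]
    d=R.T@np.linalg.inv(c['K'])@np.array([uv[0],uv[1],1.]);return o+d*(z-o[2])/d[2]
def box(x,y,a,lx,ly,z0,z1):
    c,s=np.cos(a),np.sin(a)
    return np.array([[x+c*i*lx/2-s*j*ly/2,y+s*i*lx/2+c*j*ly/2,z] for z in(z0,z1) for i in(-1,1) for j in(-1,1)])
def cyl(x,y,r,z0,z1):
    t=np.linspace(0,2*np.pi,24);return np.array([[x+r*np.cos(u),y+r*np.sin(u),z] for z in(z0,z1) for u in t])
E
python3 - <<'E'
from h import *
S=lambda l:[(u/3+310,v/3+100) for u,v in l]
D=lambda l:[(u/3+150,v/3+50) for u,v in l]
sc=np.array(S([(413,222),(590,335),(480,470),(292,347)]));sd=np.array(D([(555,165),(655,237),(527,302),(428,222)]))
a=[ray('scene',p,.03)[:2] for p in sc];b=[ray('side',p,.03)[:2] for p in sd]
print(np.round(a,4),np.round(b,4))
for q in(a,b):
    q=np.array(q);print('c',q.mean(0),'len',[np.linalg.norm(q[i]-q[i-1]) for i in range(4)],[np.degrees(np.arctan2(*(q[i]-q[i-1])[::-1])) for i in range(4)])
# pocket rim scene: long edge dir
p=[ray('scene',x,.03)[:2] for x in S([(400,278),(540,355),(490,415),(347,322)])];print(np.round(p,4),np.mean(p,0))
print([ray('scene',(338.3,163.3),.024),ray('scene',(355.7,190.7),.024),ray('scene',(372.7,185),.024)])
im={'scene':cv2.imread('pics/scene1.png'),'side':cv2.imread('pics/side1.png')}
roi={'scene':(325,125,385,205),'side':(245,115,300,195)}
M={}
for n in im:
    f=im[n].astype(int);x0,y0,x1,y1=roi[n];B,G,R=f[...,0],f[...,1],f[...,2]
    blue=(B>R+40);dark=(f.max(2)<50)
    r=np.zeros(blue.shape,bool);r[y0:y1,x0:x1]=1
    if n=='scene': r[:128]=0
    d=(dark&r).astype(np.uint8);k,l,st,_=cv2.connectedComponentsWithStats(d);j=1+np.argmax(st[1:,4]);print(n,st[1:,:])
    M[n]=((blue&r),l==j);print(M[n][0].sum(),M[n][1].sum())
def draw(n,P,m,v):
    h=cv2.convexHull((proj(n,P)).astype(np.float32)); cv2.fillConvexPoly(m,np.round(((h+.5)*4-.5)*16).astype(np.int32),v,shift=4)
def cost(p,lab=False):
    x,y,a,b=p;c=0
    for n in M:
        m=np.zeros((1600,2560),np.uint8)
        draw(n,box(x,y,a,.076,.036,0,.024),m,1);draw(n,cyl(x,y,.017,.024,.086),m,3)
        k=np.zeros((1600,2560),np.uint8);draw(n,box(x,y,b,.06,.014,.102,.128),k,1)
        f=cv2.resize((m==1).astype(np.float32),(640,400),interpolation=3);g=cv2.resize(k.astype(np.float32),(640,400),interpolation=3)
        c+=np.abs(f-M[n][0]).sum()+np.abs(g-M[n][1]).sum()
    return c
best=None
x0=ray('scene',(355,183),0)[:2];print(x0)
for a in np.arange(0,np.pi,.4):
    for b in np.arange(0,np.pi,.4):
        c=cost((*x0,a,b))
        if best is None or c<best[0]:best=(c,a,b)
p0=np.array([*x0,best[1],best[2]])
r=minimize(cost,p0,method='Nelder-Mead',options=dict(initial_simplex=p0+np.vstack([np.zeros(4),np.diag([.01,.01,.2,.2])]),maxiter=300))
r=minimize(cost,r.x,method='Nelder-Mead',options=dict(initial_simplex=r.x+np.vstack([np.zeros(4),np.diag([-.005,-.005,-.1,.1])]),maxiter=300))
print(best,r.x,r.fun,np.degrees(r.x[2:]))
np.save('v.npy',r.x)
z=ray('side',(291,253),0);print('spare',ray('scene',(257,211),0),z)
E
```

```text
[[0.5566 0.2198]
 [0.6694 0.2533]
 [0.7049 0.1435]
 [0.5941 0.1045]] [[0.6695 0.2529]
 [0.7025 0.1406]
 [0.5883 0.1038]
 [0.5535 0.2161]]
c [0.63125429 0.1802919 ] len [np.float64(0.12129986583903535), np.float64(0.11766453964965201), np.float64(0.11538725550682197), np.float64(0.11751525141733402)] [np.float64(107.97553058887158), np.float64(16.541950345297987), np.float64(-72.09893725685295), np.float64(-160.57676503348205)]
c [0.62846821 0.17833247] len [np.float64(0.12170412040013454), np.float64(0.11704133483907893), np.float64(0.1199979711353006), np.float64(0.11755377940634905)] [np.float64(17.59998524230802), np.float64(-73.63252720588162), np.float64(-162.14373916056155), np.float64(107.2051003062359)]
[[0.5857 0.1867]
 [0.6658 0.2199]
 [0.6819 0.1703]
 [0.5955 0.1413]] [0.63224573 0.17954621]
[array([0.43447445, 0.066404  , 0.024     ]), array([0.50379423, 0.06050196, 0.024     ]), array([0.50786951, 0.09327348, 0.024     ])]
scene [[340 129  38  24 636]
 [346 153  21  23 193]
 [338 169  17  25  53]
 [353 173   1   1   1]
 [357 173   7   7  29]
 [353 176   1   1   1]
 [352 178   1   1   1]]
331 636
side [[261 122  15  31 302]
 [262 154  18   8  78]
 [265 172   1   2   2]]
596 302
[0.47313054 0.07983795]
(np.float32(1013.8125), np.float64(2.8000000000000003), np.float64(1.2000000000000002)) [0.4681897  0.08207512 2.96730063 1.12787103] 610.125 [170.01380272  64.62224996]
spare [ 4.41380389e-01 -1.02774874e-01 -1.11022302e-16] [ 0.44618993 -0.09898736  0.        ]
```

```bash
cat >> h.py <<'E'
from scipy.spatial.transform import Rotation as Ro
def plan(pos,yaw):
    """shift in current tool axes (mm) and rotvec to reach pos with x down and y axis at yaw (mod pi)"""
    s=ctrl.get_state();R=Ro.from_rotvec(s['tool_rot']);out=[]
    x=np.array([0,0,-1.])
    for k in(0,np.pi):
        y=np.array([np.cos(yaw+k),np.sin(yaw+k),0]);T=Ro.from_matrix(np.c_[x,y,np.cross(x,y)])
        d=(R.inv()*T).as_rotvec();out.append(d)
    d=min(out,key=np.linalg.norm)
    print('shift tool mm',np.round(1000*R.inv().apply(np.array(pos)-s['position']),1),'rots',np.round(out,3))
    print('tool y yaw',np.degrees(np.arctan2(*R.as_matrix()[1::-1,1])),'pos',s['position'],'q',np.round(s['joint_positions'],2),'t',s['time'])
    print(np.round(R.as_matrix(),3))
E
python3 - <<'E'
from h import *
print(ray('scene',(363,135),0),ray('scene',(424,155),0),ray('side',(262,136),0),ray('side',(219,166),0))
plan((.468,.082,.40),np.radians(64-90))
E
```

```text
[0.37695619 0.15887748 0.        ] [0.48041984 0.23220967 0.        ] [0.48629613 0.23700923 0.        ] [0.37526488 0.16914046 0.        ]
shift tool mm [   4.8 -459.2  435.1] rots [[ 1.785 -0.    -0.   ]
 [-1.357  0.    -0.   ]]
tool y yaw 76.26195810993732 pos [0.15438269 0.63139586 0.40478602] q [-1.32  0.32 -0.07  1.45  0.02  1.37 -0.06] t 0.75
[[ 0.     0.237  0.971]
 [ 0.     0.971 -0.237]
 [-1.     0.     0.   ]]
```

```bash
python3 -m crank '[0,-42,40,0,0,0,60, 0,-42,40,0,0,0,60, 0,-42,40,0,0,0,60, 0,-42,40,0,0,0,60, 0,-42,40,0,0,0,60]' 20; python3 -m crank '[0,-42,40,0,0,0,60, 0,-42,40,0,0,0,60, 0,-42,40,0,0,0,60, 0,-42,40,0,0,0,60, 0,-42,40,0,0,0,60]'; python3 -m crank '[0,-39,35,0.1,0,0,60, 0,0,0,0.17,0,0,60, 0,0,0,0.17,0,0,60, 0,0,0,0.17,0,0,60, 0,0,0,0.17,0,0,60]';python3 -m crank '[0,0,0,0.17,0,0,60, 0,0,0,0.17,0,0,60, 0,0,0,0.17,0,0,60, 0,0,0,0.17,0,0,60, 0,0,0,0.17,0,0,60]'
python3 - <<'E'
from h import *
plan((.468,.082,.40),np.radians(64-90))
cv2.imwrite('pics/w2.png',ctrl.get_image('wrist')[:,:,::-1])
E
```

```text
time: 1.38
position: [0.2996, 0.3781, 0.4051]
tool_rot: [0.189, 1.562, -0.187]
ft_force: [1.1, 0.7, -0.1]
grip_width: 0.693
time: 2.0
position: [0.4438, 0.1266, 0.4052]
tool_rot: [0.189, 1.562, -0.187]
ft_force: [1.5, 0.6, -0.1]
grip_width: 0.689
time: 2.62
position: [0.4679, 0.0821, 0.405]
tool_rot: [0.799, 1.419, -0.798]
ft_force: [-0.4, -0.3, 0.2]
grip_width: 0.69
time: 3.25
position: [0.4679, 0.0822, 0.4049]
tool_rot: [1.43, 1.049, -1.43]
ft_force: [0.2, 0.2, 0.4]
grip_width: 0.689
shift tool mm [4.9 0.2 0.2] rots [[ 1.490e-01 -0.000e+00 -0.000e+00]
 [-2.992e+00  0.000e+00 -1.000e-03]]
tool y yaw -17.45122234988084 pos [0.46788206 0.08219421 0.40493451] q [-0.67 -0.07  0.42  1.88  0.03  1.33 -0.56] t 3.25
[[ 0.     0.954 -0.3  ]
 [ 0.    -0.3   -0.954]
 [-1.     0.    -0.   ]]
```

View pics/w2.png

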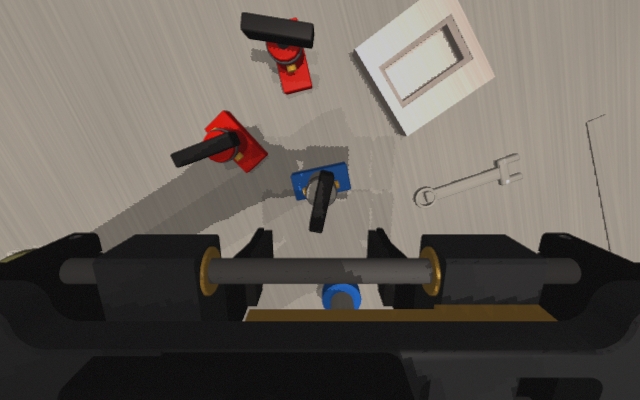

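```bash
cat >> h.py <<'E'
def wray(uv,z,s=None):
    c=ctrl.camera_params('wrist');s=s or ctrl.get_state();R=Ro.from_rotvec(s['tool_rot']).as_matrix();H=c['hand_eye']
    o=R@H[:3,3]+s['position'];d=R@H[:3,:3]@np.linalg.inv(c['K'])@np.array([uv[0],uv[1],1.]);return o+d*(z-o[2])/d[2]
E
python3 - <<'E'
import cv2
a=cv2.imread('pics/w2.png')
cv2.imwrite('pics/w2a.png',cv2.resize(a[150:240,280:370],None,fx=6,fy=6,interpolation=2))
cv2.imwrite('pics/w2b.png',cv2.resize(a[0:140,350:500],None,fx=4,fy=4,interpolation=2))
E
```

```text
(no output)
```

View pics/w2a.png

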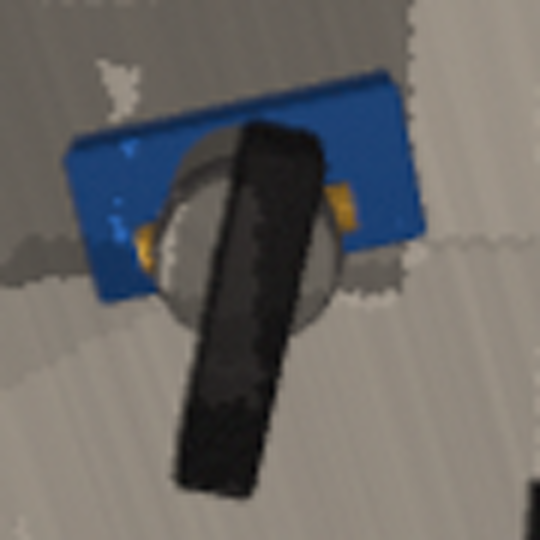

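View pics/w2b.png

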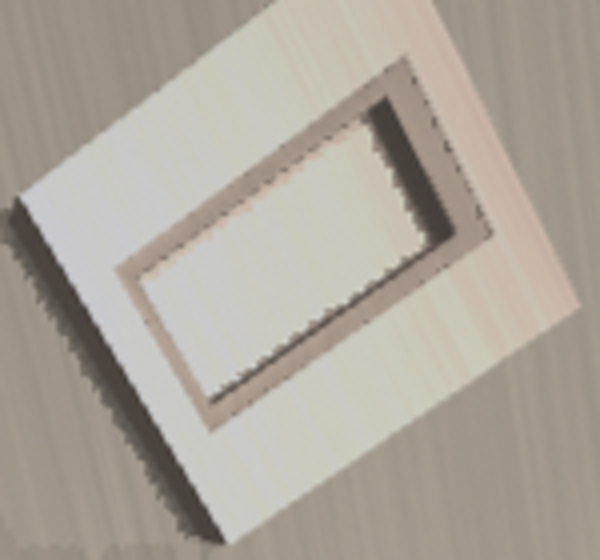

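Run:
```python
from h import *
A=lambda u,v,z:wray((u/6+280-.4,v/6+150-.4),z)[:2]
B=lambda u,v,z:wray((u/4+350-.4,v/4-.4),z)[:2]
ang=lambda d:np.degrees(np.arctan2(d[1],d[0]))
bl,br,tl,tr=A(177,485,.128),A(250,497,.128),A(240,145,.128),A(322,160,.128)
print('bar w',np.linalg.norm(bl-br),'ang',ang(tl-bl),ang(tr-br),'len',np.linalg.norm(tl-bl),'end mid',(bl+br)/2)
d=(tl-bl)/np.linalg.norm(tl-bl)+(tr-br)/np.linalg.norm(tr-br);d/=np.linalg.norm(d)
print('bar centre',(bl+br)/2+.03*d)
f=np.array([A(70,158,.024),A(392,82,.024),A(425,232,.024),A(103,302,.024)])
print('foot c',f.mean(0),[(np.linalg.norm(f[i]-f[i-1]),ang(f[i]-f[i-1])) for i in range(4)])
n=np.array([B(118,268,.03),B(405,57,.03),B(492,235,.03),B(212,430,.03)])
print('pocket c',n.mean(0),[(np.linalg.norm(n[i]-n[i-1]),ang(n[i]-n[i-1])) for i in range(4)])
```

```text
bar w 0.012277064585043195 ang 61.884879816431756 61.10078014352882 len 0.057859593878765644 end mid [0.4551297  0.05482379]
bar centre [0.46944776 0.08118651]
foot c [0.46948497 0.07990285] [(np.float64(0.033530408174525905), np.float64(83.49215088142647)), (np.float64(0.07240443835025763), np.float64(-4.3749887878183396)), (np.float64(0.034438585048408216), np.float64(-93.9830647301262)), (np.float64(0.07389376491053164), np.float64(174.9034226471973))]
pocket c [0.62984464 0.17942298] [(np.float64(0.054781966321010095), np.float64(107.00523163327188)), (np.float64(0.09425846063838202), np.float64(17.2515965845453)), (np.float64(0.054898318940457005), np.float64(-73.16023250281708)), (np.float64(0.09409949329512424), np.float64(-162.81869368928938))]
```

```bash
python3 -m crank '[0,1.4,0.8,0,0,0,60, 0,0,0,0.1,0,0,60, 0,0,0,0.093,0,0,60, 20,0,0,0,0,0,60, 30,0,0,0,0,0,60]' 20; python3 -m crank '[30,0,0,0,0,0,60, 26,0,0,0,0,0,60, 20,0,0,0,0,0,60, 0,0,0,0,0,0,60, 0,0,0,0,0,0,60]'
python3 - <<'E'
from h import *
plan((.469,.081,.279),np.radians(-28.5))
for n in('wrist','scene'):cv2.imwrite(f'pics/{n}3.png',ctrl.get_image(n)[:,:,::-1])
E
```

```text
time: 3.92
position: [0.4695, 0.081, 0.3551]
tool_rot: [1.562, 0.936, -1.557]
ft_force: [0.4, -0.2, -0.8]
grip_width: 0.691
time: 4.55
position: [0.4695, 0.0811, 0.2796]
tool_rot: [1.562, 0.935, -1.56]
ft_force: [0.4, -0.5, -0.8]
grip_width: 0.692
shift tool mm [ 0.6 -0.4  0.3] rots [[ 7.000e-03 -1.000e-03 -1.000e-03]
 [-3.135e+00  1.000e-03 -1.000e-03]]
tool y yaw -28.12328876956901 pos [0.46949989 0.08110056 0.27961633] q [-0.65  0.05  0.44  2.04 -0.02  1.06 -0.69] t 4.55
[[ 0.001  0.882 -0.471]
 [ 0.    -0.471 -0.882]
 [-1.     0.001 -0.001]]
```

View pics/wrist3.png

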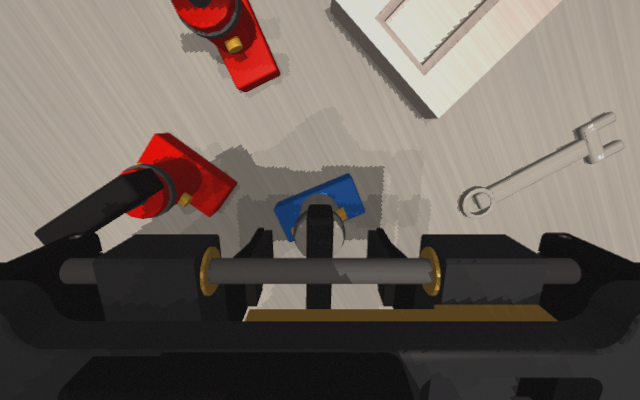

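View pics/scene3.png

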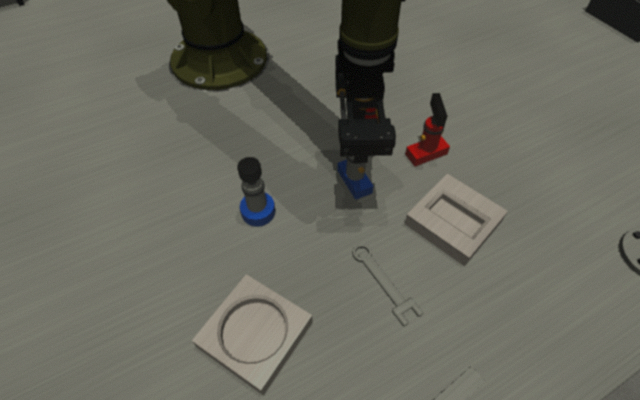

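The wrist picture shows the bar upright in the image at column ~320, midway between the fingers (columns 260 and 380). Next I close the fingers.

```bash
python3 -m crank '[0,0,0,0,0,0,0, 0,0,0,0,0,0,0, 0,0,0,0,0,0,0, 0,0,0,0,0,0,0, 0,0,0,0,0,0,0]' 45; python3 -m crank '[0,0,0,0,0,0,0, -10,0,0,0,0,0,0, -20,0,0,0,0,0,0, -20,0,0,0,0,0,0, 0,0,0,0,0,0,0]' 45
python3 - <<'E'
from h import *
s=ctrl.get_state();print(s['ft_force'],s['torque'])
plan((.63,.179,.34),np.radians(-3))
for n in('wrist','side'):cv2.imwrite(f'pics/{n}4.png',ctrl.get_image(n)[:,:,::-1])
E
```

```text
time: 5.28
position: [0.469, 0.0811, 0.2787]
tool_rot: [1.562, 0.935, -1.562]
ft_force: [-0.2, -0.4, -1.3]
grip_width: 0.206
time: 5.9
position: [0.4695, 0.0811, 0.3301]
tool_rot: [1.564, 0.934, -1.559]
ft_force: [-0.0, 0.4, -5.4]
grip_width: 0.159
[-0.02635734  0.38783133 -5.38374163] [-0.04763195  0.01745071 -0.00883247]
shift tool mm [  -9.4   95.2 -162.1] rots [[-4.400e-01 -2.000e-03 -2.000e-03]
 [ 2.702e+00 -3.000e-03  3.000e-03]]
tool y yaw -28.185330289163026 pos [0.46952646 0.08109687 0.33006019] q [-0.66 -0.01  0.43  1.98  0.    1.17 -0.72] t 5.9
[[ 0.003  0.881 -0.472]
 [ 0.001 -0.472 -0.881]
 [-1.     0.002 -0.002]]
```

View pics/wrist4.png

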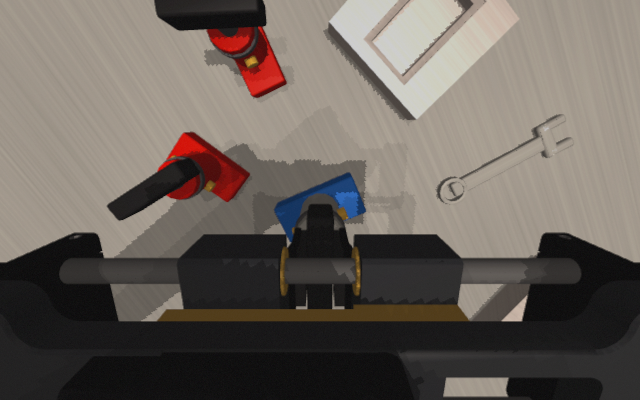

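View pics/side4.png

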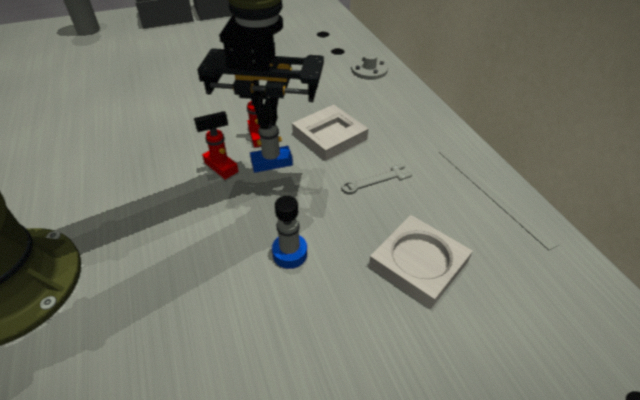

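Run:
```python
import cv2
a=cv2.imread('pics/wrist4.png')
cv2.imwrite('pics/w4a.png',cv2.resize(a[160:250,260:380],None,fx=6,fy=6,interpolation=2))
```

```text
(no output)
```

View pics/w4a.png

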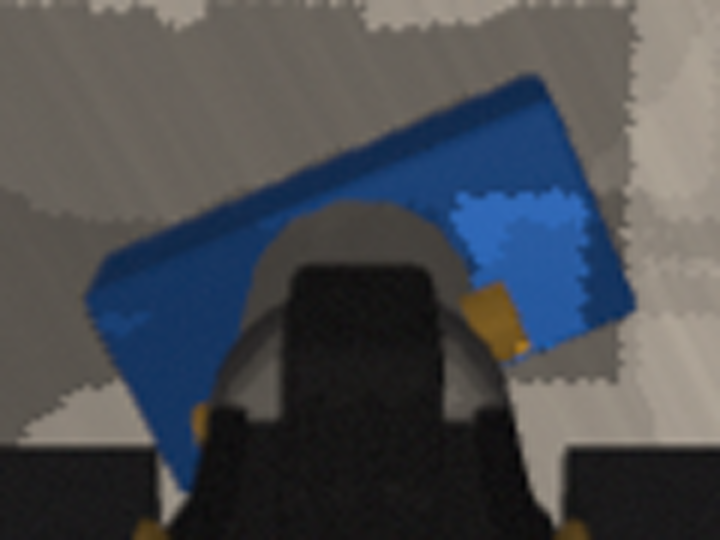

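Run:
```python
from h import *
A=lambda u,v,z:wray((u/6+260-.4,v/6+160-.4),z)[:2]
ang=lambda d:np.degrees(np.arctan2(d[1],d[0]))
z=.0755
a,b,c,d=A(88,297,z),A(548,110,z),A(635,300,z),A(185,490,z)
print(np.linalg.norm(b-a),ang(b-a),np.linalg.norm(c-b),ang(b-c),ang(a-d),'centre',(a+c)/2)
```

```text
0.07216337335716999 -5.492404364471742 0.03141927591724893 87.5427048784676 85.33400495973248 centre [0.46934586 0.08123719]
```

```bash
python3 -m crank '[-12,8,-14,0,0,0,0, -10,22,-38,0,0,0,0, 0,22,-38,0,0,0,0, 0,22,-38,0,0,0,0, 0,14,-24,0,0,0,0]' ; python3 -m crank '[0,7.2,-10.1,0,0,0,0, 0,0,0,-0.1,0,0,0, 0,0,0,-0.15,0,0,0, 0,0,0,-0.14,0,0,0, 0,0,0,0,0,0,0]'
python3 - <<'E'
from h import *
plan((.63,.179,.34),np.radians(-5.9))
for n in('wrist','side','scene'):cv2.imwrite(f'pics/{n}5.png',ctrl.get_image(n)[:,:,::-1])
a=cv2.imread('pics/wrist5.png');cv2.imwrite('pics/w5a.png',cv2.resize(a[100:260,220:420],None,fx=4,fy=4,interpolation=2))
a=cv2.imread('pics/side5.png');cv2.imwrite('pics/s5a.png',cv2.resize(a[30:180,250:450],None,fx=4,fy=4,interpolation=2))
a=cv2.imread('pics/scene5.png');cv2.imwrite('pics/c5a.png',cv2.resize(a[120:270,370:570],None,fx=4,fy=4,interpolation=2))
E
```

```text
time: 6.62
position: [0.6193, 0.1751, 0.3484]
tool_rot: [1.558, 0.936, -1.563]
ft_force: [-0.8, 0.2, -4.0]
grip_width: 0.162
time: 7.25
position: [0.629, 0.1782, 0.35]
tool_rot: [1.284, 1.159, -1.287]
ft_force: [-0.2, 0.3, -4.6]
grip_width: 0.157
shift tool mm [10.   0.9 -0.9] rots [[-1.00e-03  1.00e-03  2.00e-03]
 [ 3.14e+00  3.00e-03 -1.00e-03]]
tool y yaw -5.970085541235688 pos [0.62898293 0.17816066 0.3499894 ] q [-0.59  0.37  0.36  1.53 -0.13  1.27 -0.33] t 7.25
[[-0.002  0.995 -0.104]
 [-0.001 -0.104 -0.995]
 [-1.    -0.002  0.001]]
```

View pics/w5a.png

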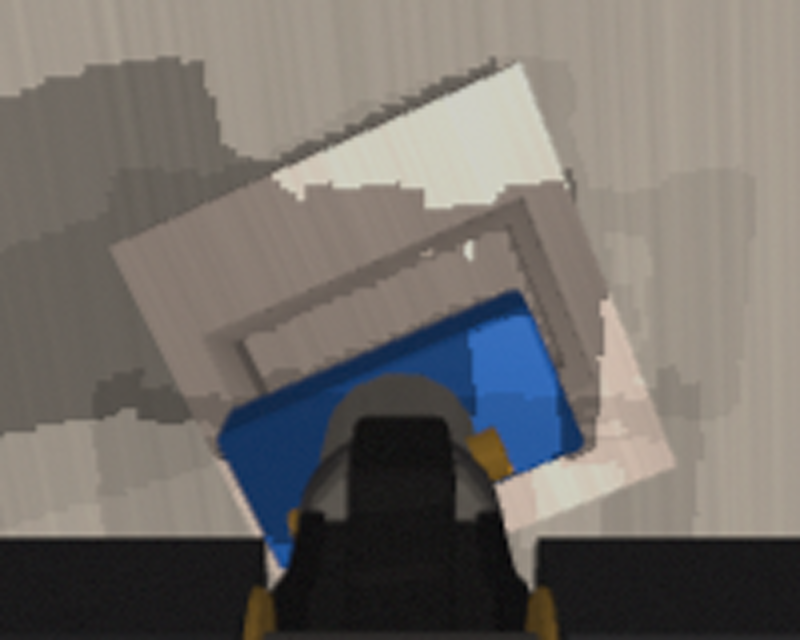

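View pics/s5a.png

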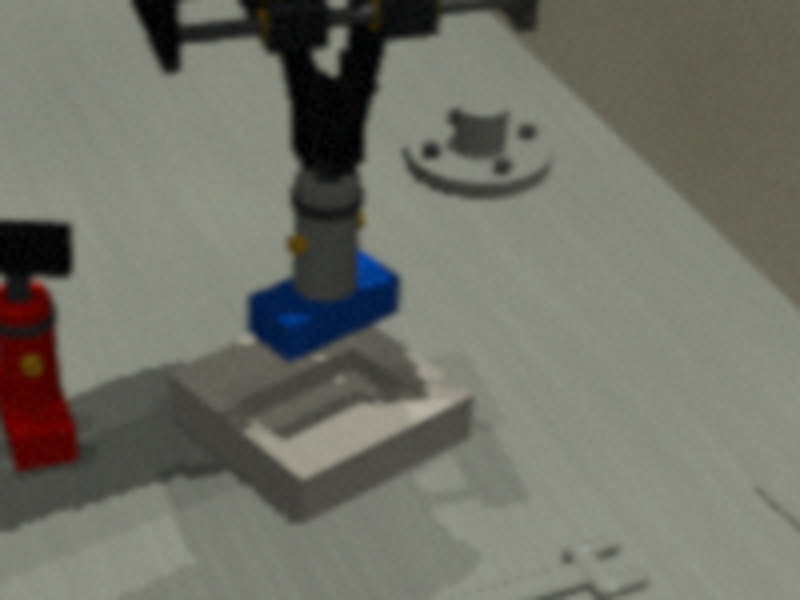

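View pics/c5a.png

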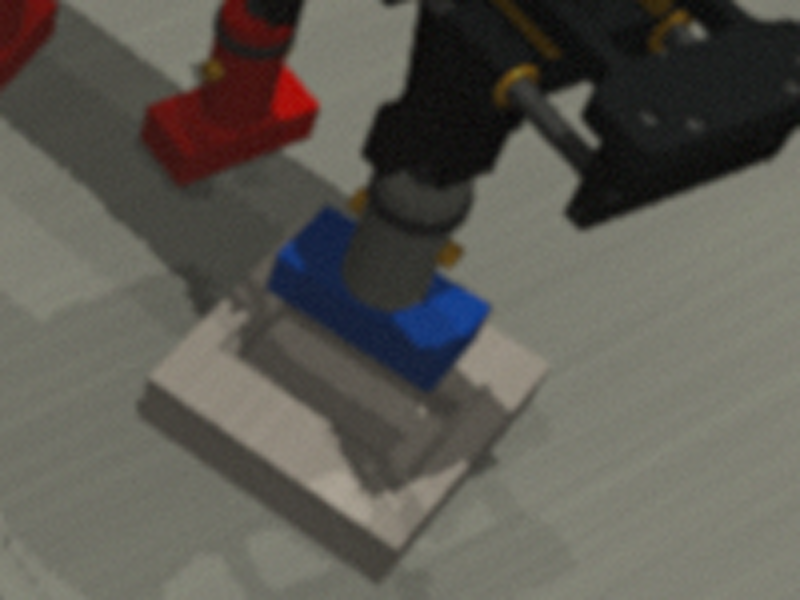

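Run:
```python
from h import *
A=lambda u,v,z:wray((u/4+220-.4,v/4+100-.4),z)[:2]
ang=lambda d:np.degrees(np.arctan2(d[1],d[0]))
z=.0953
a,b,c,d=A(220,438,z),A(527,314,z),A(584,440,z),A(285,568,z)
print('foot',np.linalg.norm(b-a),ang(b-a),np.linalg.norm(c-b),ang(b-c),ang(a-d),'centre',(a+c)/2)
a,b,c=A(205,335,.03),A(522,200,.03),A(595,450,.03)
print('pock',np.linalg.norm(b-a),ang(b-a),np.linalg.norm(c-b),ang(b-c),'centre',(a+c)/2)
a,b,c=A(112,245,.03),A(520,63,.03),A(675,465,.03)
print('blk',np.linalg.norm(b-a),ang(b-a),np.linalg.norm(c-b),ang(b-c),'centre',(a+c)/2)
```

```text
foot 0.072948484380456 16.589177083338026 0.03153107718900996 109.50520000504433 107.42623257677525 centre [0.6298316 0.1780922]
pock 0.09415308626827223 17.09831104189501 0.07400146128790246 102.05979876339384 centre [0.62942948 0.170868  ]
blk 0.11876101936228138 17.38501274532031 0.11979350736774977 107.42955230245153 centre [0.63005871 0.18103438]
```

```bash
python3 -m crank '[0,0.2,-1.9,0,0,0,0, 15,0,0,0,0,0,0, 15,0,0,0,0,0,0, 12,0,0,0,0,0,0, 5,0,0,0,0,0,0]' ; python3 -m crank '[4,0,0,0,0,0,0, 3,0,0,0,0,0,0, 3,0,0,0,0,0,0, 0,0,0,0,0,0,0, 0,0,0,0,0,0,0]'
```

```text
time: 8.02
position: [0.6295, 0.1808, 0.302]
tool_rot: [1.282, 1.16, -1.286]
ft_force: [0.5, 0.1, -4.8]
grip_width: 0.156
time: 8.65
position: [0.63, 0.1808, 0.294]
tool_rot: [1.284, 1.159, -1.284]
ft_force: [0.4, 0.6, -4.3]
grip_width: 0.153
```

```bash
python3 -m crank '[2,0,0,0,0,0,0, 2,0,0,0,0,0,0, 1,0,0,0,0,0,0, 0.5,0,0,0,0,0,0, 0,0,0,0,0,0,0]'
python3 - <<'E'
from h import *
plan((.63,.179,.2887),np.radians(-5.9))
for n in('wrist','side','scene'):cv2.imwrite(f'pics/{n}6.png',ctrl.get_image(n)[:,:,::-1])
w=cv2.imread('pics/wrist6.png')[140:290,220:420]
a=cv2.imread('pics/side6.png')[60:210,250:450]
c=cv2.imread('pics/scene6.png')[130:280,370:570]
cv2.imwrite('pics/c6.png',cv2.resize(np.vstack([np.hstack([a,c]),np.hstack([w,w*0])]),None,fx=2,fy=2,interpolation=2))
E
```

```text
time: 9.28
position: [0.6299, 0.1808, 0.2888]
tool_rot: [1.284, 1.159, -1.284]
ft_force: [-2.7, -0.8, 0.9]
grip_width: 0.157
shift tool mm [0.1 0.3 1.8] rots [[ 1.000e-03 -0.000e+00 -0.000e+00]
 [-3.141e+00  0.000e+00 -0.000e+00]]
tool y yaw -5.845309545388118 pos [0.62992471 0.18079525 0.28884995] q [-0.59  0.42  0.35  1.59 -0.15  1.16 -0.31] t 9.275
[[ 0.     0.995 -0.102]
 [ 0.    -0.102 -0.995]
 [-1.     0.    -0.   ]]
```

View pics/c6.png

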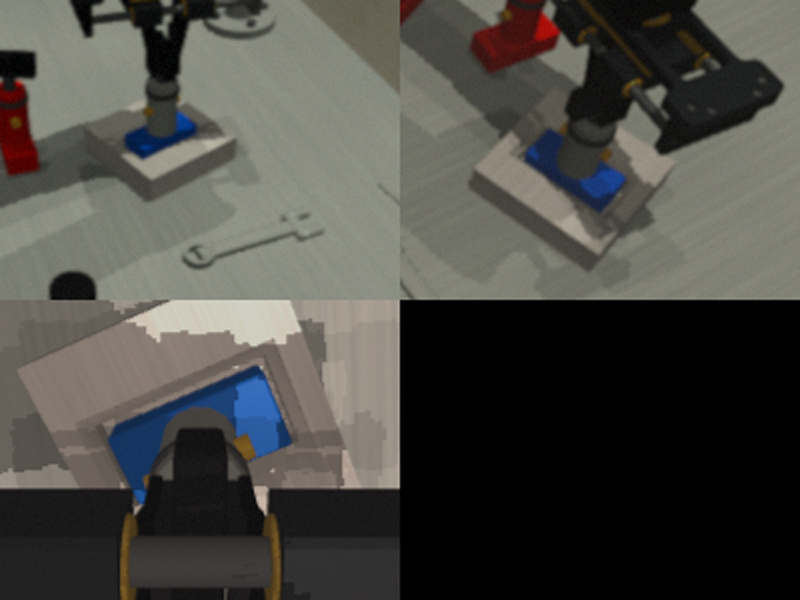

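```bash
python3 -m crank '[0,0,0,0.1,0,0,0, 0,0,0,0.12,0,0,0, 0,0,0,0.12,0,0,0, 0,0,0,0.12,0,0,0, 0,0,0,0.1,0,0,0]' 50; python3 -c "
from h import *
s=ctrl.get_state();print(s['torque'],s['ft_force'])"
python3 -m crank '[0,0,0,0.12,0,0,0, 0,0,0,0.12,0,0,0, 0,0,0,0.12,0,0,0, 0,0,0,0.12,0,0,0, 0,0,0,0.06,0,0,0]' 50
python3 - <<'E'
from h import *
s=ctrl.get_state();print(s['torque'],s['ft_force'])
plan((.63,.179,.2887),np.radians(-72))
for n in('wrist','side','scene'):cv2.imwrite(f'pics/{n}7.png',ctrl.get_image(n)[:,:,::-1])
w=cv2.imread('pics/wrist7.png')[140:290,220:420]
a=cv2.imread('pics/side7.png')[60:210,250:450]
c=cv2.imread('pics/scene7.png')[130:280,370:570]
cv2.imwrite('pics/c7.png',cv2.resize(np.vstack([np.hstack([a,c]),np.hstack([w,w*0])]),None,fx=2,fy=2,interpolation=2))
E
```

```text
time: 10.05
position: [0.6306, 0.1813, 0.2889]
tool_rot: [1.682, 0.817, -1.677]
ft_force: [1.1, 0.8, 0.9]
grip_width: 0.154
[-0.0378005   0.0669153   0.18510209] [1.06706436 0.82636338 0.91094774]
time: 10.68
position: [0.6307, 0.181, 0.2889]
tool_rot: [2.025, 0.375, -2.018]
ft_force: [1.5, 0.1, -1.3]
grip_width: 0.158
[-0.14685277  0.00946822  0.16779499] [ 1.46406289  0.1231088  -1.30894861]
shift tool mm [0.2 1.6 1.4] rots [[ 5.300e-02 -3.000e-03 -1.000e-03]
 [-3.089e+00  1.000e-03 -5.000e-03]]
tool y yaw -68.97393221611331 pos [0.63074084 0.1810196  0.28890116] q [-0.74  0.44  0.54  1.59 -0.24  1.17 -1.35] t 10.675
[[ 0.003  0.359 -0.933]
 [ 0.    -0.933 -0.359]
 [-1.     0.001 -0.003]]
```

View pics/c7.png

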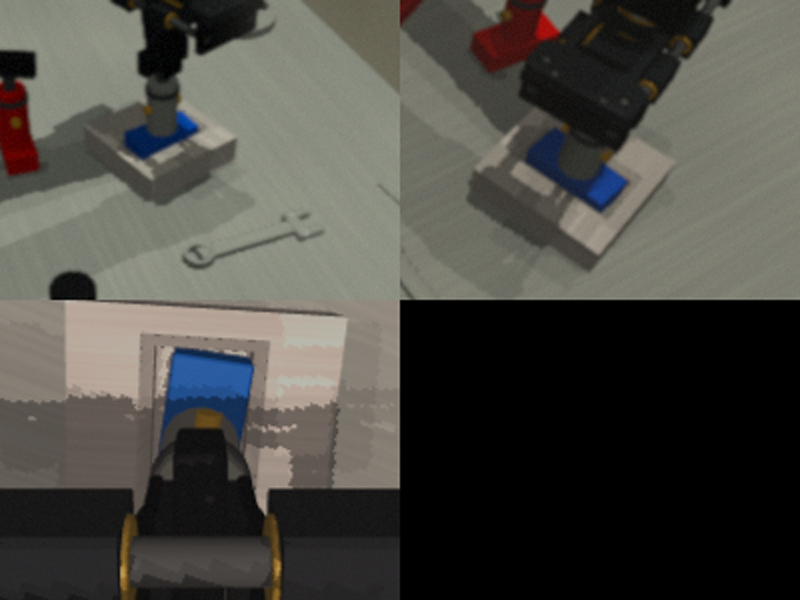

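```bash
python3 -m crank '[0,0,0,0.05,0,0,0, 0,0,0,0.04,0,0,0, 0,0,0,0.03,0,0,0, 0,0,0,0.02,0,0,0, 0,0,0,0,0,0,0]' 50
python3 - <<'E'
from h import *
s=ctrl.get_state();print(s['torque'],s['ft_force'])
plan((.63,.179,.2887),np.radians(-72))
cv2.imwrite('pics/wrist8.png',ctrl.get_image('wrist')[:,:,::-1])
w=cv2.imread('pics/wrist8.png')[140:290,220:420]
cv2.imwrite('pics/c8.png',cv2.resize(w,None,fx=4,fy=4,interpolation=2))
E
```

```text
time: 11.45
position: [0.6305, 0.1809, 0.289]
tool_rot: [2.103, 0.242, -2.098]
ft_force: [4.4, 0.3, 3.1]
grip_width: 0.157
[-0.07854818 -0.74605073  0.08246087] [4.35751253 0.34914291 3.14652064]
shift tool mm [0.3 1.7 0.9] rots [[-8.500e-02 -2.000e-03 -0.000e+00]
 [ 3.056e+00 -0.000e+00  3.000e-03]]
tool y yaw -76.89053397479847 pos [0.6304561  0.18085575 0.28897628] q [-0.76  0.45  0.57  1.59 -0.26  1.17 -1.48] t 11.45
[[ 0.002  0.227 -0.974]
 [ 0.    -0.974 -0.227]
 [-1.     0.    -0.002]]
```

View pics/c8.png

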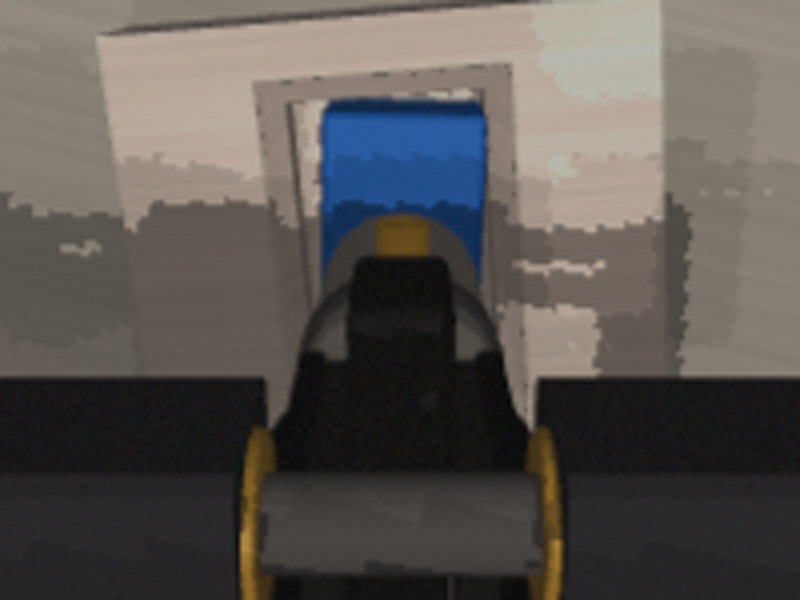

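The foot now lies parallel to the bar, within 1–2°. Its edges run vertical in the image under the gripper, so the valve is shut. Releasing and lifting away.

```bash
python3 -m crank '[0,0,0,0,0,0,18, 0,0,0,0,0,0,30, 0,0,0,0,0,0,50, 0,0,0,0,0,0,50, 0,0,0,0,0,0,50]' 20;python3 -m crank '[-20,0,0,0,0,0,50, -30,0,0,0,0,0,50, -40,0,0,0,0,0,50, -20,0,0,0,0,0,50, 0,0,0,0,0,0,50]'
python3 - <<'E'
from h import *
for n in('wrist','side','scene'):cv2.imwrite(f'pics/{n}9.png',ctrl.get_image(n)[:,:,::-1])
w=cv2.imread('pics/wrist9.png')[100:250,220:420]
a=cv2.imread('pics/side9.png')[60:210,250:450]
c=cv2.imread('pics/scene9.png')[130:280,370:570]
cv2.imwrite('pics/c9.png',cv2.resize(np.hstack([a,c]),None,fx=2,fy=2,interpolation=2))
cv2.imwrite('pics/c9w.png',cv2.resize(w,None,fx=4,fy=4,interpolation=2))
E
```

```text
time: 12.12
position: [0.6299, 0.1808, 0.2882]
tool_rot: [2.1, 0.241, -2.101]
ft_force: [-0.3, 0.9, -0.1]
grip_width: 0.54
time: 12.75
position: [0.6304, 0.1806, 0.4005]
tool_rot: [2.105, 0.243, -2.097]
ft_force: [0.2, -0.5, -0.2]
grip_width: 0.58
```

View pics/c9w.png

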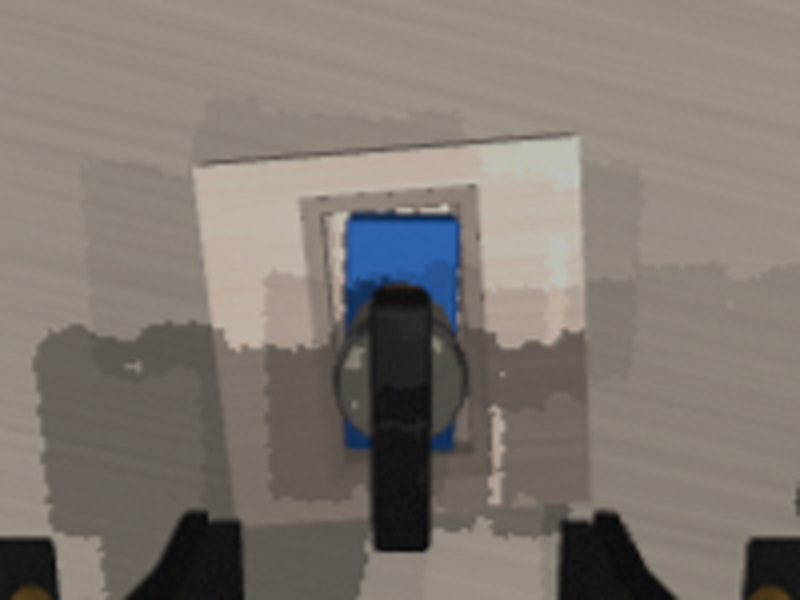

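View pics/c9.png

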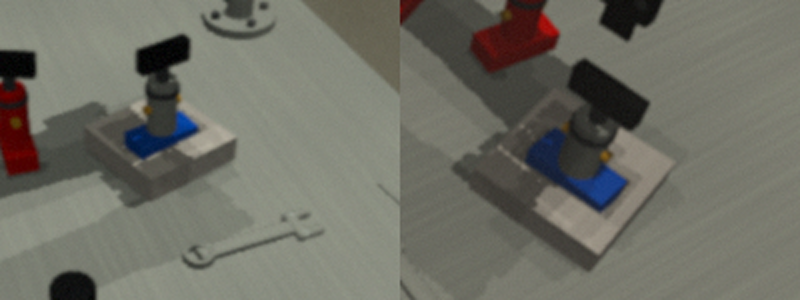

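```bash
python3 -c "
from bench import ctrl
s=ctrl.get_state();print(s['time'],s['ft_force']);print(ctrl.close_job())"
```

```text
12.9 [-0.21525552  0.04959762 -0.52115633]
the job is handed in; nothing more can be done
None
```

The valve of the blue-footed vessel is shut, the vessel is seated in the oblong pocket, and the job was handed in at 12.9 s.

- **Seating:** I gripped the vessel by the bar, lifted it, turned it about 22° to line up with the pocket, and lowered it until the weight came off the wrist. The flange height then matched the foot standing on the pocket floor, about 10 mm above the bench. The valve was still open, with the bar at about 0.04 rad.
- **Shutting:** I turned the bar clockwise by about 71° at the gripper; the vessel twisted with it until the pocket braced it. Torque read 0.17–0.19 N m while turning. I saw no clear torque rise at the stop, so the shut position rests on the picture.
- **Last checks:** After letting go, the pictures show the bar parallel to the foot's long side to within 1–2°. The vessel is upright with its foot in the pocket, about 5° clockwise of the pocket's long side, which is inside the 11° limit. The gripper is clear, with near-zero force on the wrist.
- **Disagreements:** The camera estimates of the block's centre differed by up to about 3 mm, within the play of the pocket. The first two-camera fit put the bar about 8° further from the foot's long side than the closer wrist view, and I used the wrist view.
- **Round-cap vessel:** The arm never went near it. I did not measure its position again at the end.

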